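Present a notched reference slide to the bar-code reader, label up

ROBOT

A 6-joint arm with a two-finger parallel gripper is mounted at the origin on a cart in front of the work surface, level with it; the furniture and walls round the work are solid. World frame = base frame: x ahead of the robot, y to its left, z up, the work surface at z = 0. Lengths are in mm, angles in degrees, forces in N, time in s.
With the tool pointing down it reaches from about 350 to 850 mm from the base axis. Payload 8.1 kg.
Tool frame: the origin (TCP) lies midway between the tips of the shut fingers; the grasp point (between the pads) lies 19 mm behind it; z points along the fingers, x is the direction in which the jaws open and shut, and the axes are right-handed (so a half turn about z gives the same grasp; the last joint's range is limited). The gripper opens to 85 mm and grips with 20 to 120 N. Pads are 22 mm wide; open, the fingers measure 114 mm over their backs; the gripper's body (76 mm by 85 mm) begins 54 mm behind the grasp point. The pads swing forward as they close: fully open they stand 13 mm farther back than shut.
Start: joints at [60.596, 7.471, 85.268, -0, 87.261, -4.893], TCP at [248.902, 545.942, 231.292] pointing down, gripper open.
Joint ranges: [-169.43, 169.43], [-51.17, 129.36], [1.28, 143.12], [-76.62, 256.62], [0, 156.53], [-152.29, 152.29]. Speed limits (degrees/s): [136.94, 136.94, 159.86, 180, 180, 180].

INTERFACE

Orientations are given as [roll, pitch, yaw] about the fixed x, y, z axes, in that order (R = Rz(yaw) Ry(pitch) Rx(roll)).
In Python, from bench import monitor, cams, r gives the robot as it stands.
- The arm moves only by the tool jog_arm, never from a script. Its arguments are lists of equal length, an entry for each row: "offset": the shift along the tool's x, y, z in mm, a list of three; "delta_rot": the turn, a rotation vector about the tool's x, y, z in degrees, a list of three; "jaw": the opening in per cent of the stroke, from 0 (shut) to 100 (fully open). In form: {"offset": [[x, y, z], ...], "delta_rot": [[rx, ry, rz], ...], "jaw": [jaw, ...]}. A call has 1 to 20 rows; each row shifts and turns the pose as measured when the row begins, along the tool's axes as they then stand; what a row does not reach is not made up. A row lasts 1/10 s, in which the tool goes at most 50 mm and 8.59 degrees, less where a joint would pass 70% of its speed; a pose out of reach is approached as far as the arm can. A call is refused whole if a number of a shift passes 50 or a number of a turn 8.59, either way. A call with a gripper value outside its range is refused whole. The fingers move at their own pace and stop on an object; "newtons" is the grip in N (left out, the last holds). Time passes only in rows, so rows that do not move let the fingers close. It gives the time, the measured TCP pose, the force and the opening at its end, in the units of the state.
- monitor.sense(): the state, without advancing time (a new reading comes with each control period).
- cams.snapshot(name): name is "side" or "top"; returns (picture, depth): 420x560x3 uint8, red, green, blue; 420x560 float32, mm along the optical axis (not along the pixel's ray), 0 where there is no reading.
- cams.camera_model(name): a dict with "K" (3x3 intrinsics, pixels), "camera_from_world" (4x4, takes a point from world to camera coordinates). Camera axes: x right, y down, z forward; pixel columns grow to the right and rows downward; lengths in mm; the calibration is good to about 2 mm. A picture is of the moment at which its call begins. camera_model takes no time and is no camera call.
- r.hand_in(): hands the job in, once; it reports no verdict.
The state is a dict: "time": time; "joint_pos": joint angles; "qd": joint speeds; "joint_efforts": joint torques, N m; "tool_pos": TCP position; "tcp_rot": TCP orientation; "ft_force": force on the tool from outside, world axes, zero at the start; "wrist_torque": the same for the moment, N m; "finger_gap": finger opening in mm.
Only numpy, scipy, OpenCV 4.12 (cv2) and the standard library are available. Lean on these libraries where they do the work, as an engineer would, in place of code of your own. Each camera call takes 0.05 s, during which the arm holds its last target.

TASK

Two glass reference slides stand on edge in the blue rack: take the one whose frosted end has a notched corner, gripping it only by its clear glass and never by the frosted end. Lift it out and tilt it so that the yellow bar-code label on its frosted end is turned up and faces the window of the reader on the post squarely, with the label centred in front of the window and about 15 cm away from it. Finish while still holding it there; do not touch the reader or disturb the other slide and the things standing about.

Things in the scene. Friction and masses are not known exactly. Their poses are not given: they have to be found in the camera images.
- slide: The slide to present: loose glass slide 76 x 8 x 40 mm (length, thickness, height), 40 to 80 g, on its long edge in a slot. Origin at the middle of its underside; x along its length to the frosted end, y out of the face with the label, z up. Seen from the label side the frosted end is on the left. Clear green glass from x = -38 to +10 mm, white frosted from +10 to +38 mm, its upper outer corner notched.
- slide_frosted: The opaque white frosted end of that slide (28 mm long, x = +10 to +38 mm of the slide), same origin and axes as the slide. The fingers must not touch it.
- slide_centre (a point): Centre of the slide (20 mm above its lower edge), with the slide's axes.
- slide_label (a point): Centre of the yellow bar-code label, 22 x 22 mm, on the +y face of the frosted end: 24 mm from the slide's centre towards the frosted end, 16 mm above the lower edge, 4 mm out from the mid-plane. Same axes as the slide, so y points straight out of the label.
- slide_notch (a point): Centre of the 9 x 9 mm notch: 33.5 mm from the slide's centre towards the frosted end, 35.5 mm above the lower edge.
- blank: The other slide: same size, glass and frosted end, but with four square corners and no label. Origin and axes as for the slide to present. To be left alone.
- rack: Blue slide rack, 96 x 102 x 20 mm, fixed. Origin at the centre of its underside; two slots along its x, at y = +31 and -31 mm, each 78 x 10 mm and 14 mm deep: a slide's lower edge is 6 mm and its upper edge 46 mm above the worktop, 26 mm of it above the rack. Either slot may hold either slide; place and yaw vary. A centrifuge and a tall incubator stand close behind it.
- reader: Fixed bar-code reader: steel post 14 mm thick and 315 mm tall on a dark round foot of 84 mm diameter. Origin at the centre of the foot's underside. Its grey head, 62 mm wide, 50 mm high, 40 mm deep, hangs in front of the post and looks down at 45 degrees.
- reader_window (a point): Centre of the black window of the reader's head, 276 mm above the worktop. x is its line of sight, which runs 45 degrees downward, roughly towards the robot; y is level.
- read_point (a point): The point on the reader's line of sight 150 mm from the window, 170 mm above the worktop. Same axes as the window. The label belongs here, its y axis pointing back at the window.
- tin: Flat blue tin, 42 x 60 x 19 mm. Loose, standing on the worktop; origin at the centre of its underside. To be left alone.
- case: White round pot with black cap, 37 mm wide, 58 mm tall. Loose, standing on the worktop; origin at the centre of its underside. To be left alone.
- dish: Small round dish with brown filling, 55 mm wide, 6 mm high. Loose, standing on the worktop; origin at the centre of its underside. To be left alone.
- beaker: Clear glass beaker, 55 mm wide, 70 mm tall. Loose, standing on the worktop; origin at the centre of its underside. To be left alone.
- tube: Clear tube with white cap, 34 mm wide, 108 mm tall. Loose, standing on the worktop; origin at the centre of its underside. To be left alone.

How it is judged (in metres and radians):
On the way:
1. the notched slide is lifted clear of the rack in the fingers (height (world z) of slide_centre above 0.08 m and contact force between slide and the fingers above 1 N and contact force between slide and rack below 0.05 N), for 0.2 s.
At the end, for the whole second after the job is handed in: The notched slide is held in the fingers, at rest and off the rack; its label is 100 to 200 mm in front of the reader's window, within 35 mm of its line of sight each way, faces the window within 0.40 rad of square and looks upward (within 1.1 rad of vertical) (x of slide_label in the frame of reader_window between 0.1 and 0.2 m and y of slide_label in the frame of reader_window between -0.035 and 0.035 m and z of slide_label in the frame of reader_window between -0.035 and 0.035 m and angle between the y axis of slide_centre and the x axis of reader_window, either way round below 0.4 rad and y of reader_window in the frame of slide_centre above 0.05 m and angle between slide_centre's own y axis and vertical below 1.1 rad and contact force between slide and the fingers above 1 N and contact force between slide and rack below 0.05 N and linear speed of slide below 0.02 m/s); the arm keeps its last pose, push and grip.
It fails at once if the fingers touch the frosted end (contact force between slide_frosted and the fingers above 0.5 N).
It fails at once if the reader is touched (contact force between reader and anything else above 2 N).
It fails at once if the other slide is disturbed (moved over 15 mm) (distance of blank from where it was at the start of the episode above 0.015 m).
It fails at once if a thing standing about is moved over 30 mm (distance of any of tin, case, dish, beaker, tube from where it was at the start of the episode above 0.03 m).
It also fails if it takes over 51 s, if anything falls off the work surface, if the arm or the gripper's body presses on something with over 40 N, if the wrist force passes 120 N, or if a joint passes its speed limit or range.

## Working session

There is one attempt and no reset: what is moved stays moved. The work goes in short steps, Python scripts to look and compute and a tool call to move; the robot and the scene stay as the last step left them, time stands still between calls to the robot, and variables do not carry over. Pictures are saved under pics/ and viewed, and the job is handed in when it is done.

Besides the shell and the picture viewer there is one more tool, called after ">>>" as name(argument=value, ...) on one line, values as JSON. jog_arm: Moves the arm, as the interface text tells. Its arguments: {"type":"object","properties":{"offset":{"type":"array","items":{"type":"array","items":{"type":"number"}}},"delta_rot":{"type":"array","items":{"type":"array","items":{"type":"number"}}},"jaw":{"type":"array","items":{"type":"number"}},"newtons":{"type":"number"}},"required":["offset","delta_rot","jaw"]}

```bash
ls; mkdir -p pics; python3 - <<'E'
from bench import monitor,cams,r
import cv2,numpy as np
print(monitor.sense())
for n in("side","top"):
    p,d=cams.snapshot(n); cv2.imwrite(f"pics/{n}0.png",p[:,:,::-1]); np.savez(f"pics/{n}0.npz",p=p,d=d)
    print(n,cams.camera_model(n))
E
```

```text
pics
{'time': 0.0, 'joint_pos': array([ 6.05945547e+01,  7.51534695e+00,  8.53311335e+01,  1.07967433e-03,
        8.72625273e+01, -4.89432169e+00]), 'qd': array([ 0.07554156,  0.06748535, -0.06020397, -0.11310897, -0.00478061,
        0.05245992]), 'joint_efforts': array([ 1.22539899e-03, -5.69390881e+01, -5.00566542e+01, -9.65839104e-05,
        1.42622300e-02,  2.57358482e-05]), 'tool_pos': array([248.6267403 , 545.43717242, 230.2241879 ]), 'tcp_rot': array([-1.79989625e+02,  1.08518323e-01,  6.54888336e+01]), 'ft_force': array([-0.41246322, -0.34514444,  0.31836903]), 'wrist_torque': array([-0.05166983, -0.03783581,  0.10113343]), 'finger_gap': 85.0200446699483}
side {'K': array([[475.76655391,   0.        , 273.78885014],
       [  0.        , 475.76655391, 205.6049629 ],
       [  0.        ,   0.        ,   1.        ]]), 'camera_from_world': array([[ 9.92236274e-01, -1.24155851e-01, -7.24580735e-03,
        -5.65386288e+02],
       [-8.61699973e-02, -6.44310789e-01, -7.59893636e-01,
         1.82412789e+02],
       [ 8.96766890e-02,  7.54618401e-01, -6.50007046e-01,
         1.58944230e+03],
       [ 0.00000000e+00,  0.00000000e+00,  0.00000000e+00,
         1.00000000e+00]])}
top {'K': array([[473.99213428,   0.        , 286.96581167],
       [  0.        , 473.99213428, 209.93724778],
       [  0.        ,   0.        ,   1.        ]]), 'camera_from_world': array([[-1.24375587e-01, -9.92215531e-01,  6.24929884e-03,
         4.06836237e+01],
       [-9.24934327e-01,  1.13657155e-01, -3.62737567e-01,
         5.57107391e+02],
       [ 3.59203571e-01, -5.08958887e-02, -9.31870379e-01,
         1.71093285e+03],
       [ 0.00000000e+00,  0.00000000e+00,  0.00000000e+00,
         1.00000000e+00]])}
```

View pics/side0.png

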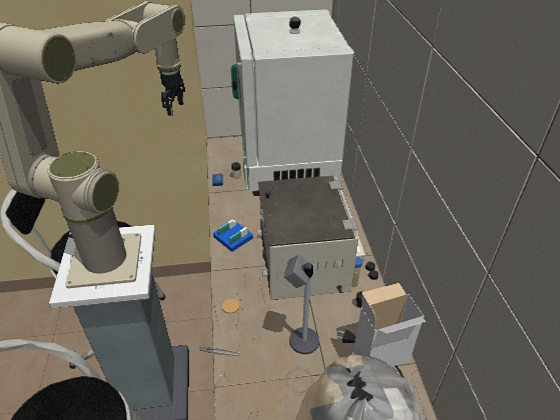

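View pics/top0.png

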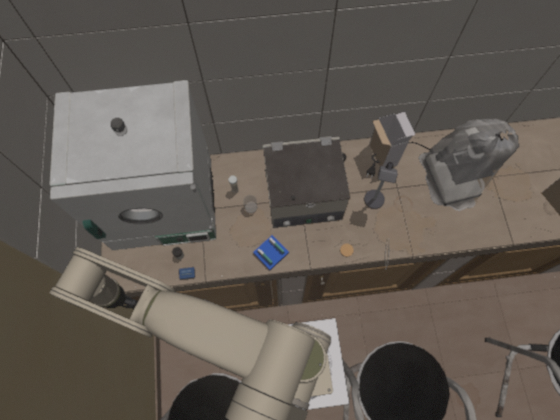

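The side view shows the rack around (233,236) and the reader head around (298,270). The top view shows the rack around (270,252) and the reader foot around (374,200). I'll zoom in.

```bash
python3 - <<'E'
import cv2,numpy as np
s=np.load("pics/side0.npz")['p'][:,:,::-1];t=np.load("pics/top0.npz")['p'][:,:,::-1]
a=cv2.resize(s[210:260,205:265],None,fx=6.5,fy=6.5,interpolation=cv2.INTER_CUBIC)
b=cv2.resize(t[230:275,245:300],None,fx=7,fy=7,interpolation=cv2.INTER_CUBIC)
c=cv2.resize(s[250:360,255:330],None,fx=3,fy=2.2,interpolation=cv2.INTER_CUBIC)
e=cv2.resize(t[155:215,355:405],None,fx=4.5,fy=4,interpolation=cv2.INTER_CUBIC)
o=np.zeros((600,800,3),np.uint8)
for im,(y,x) in((a,(0,0)),(b,(0,400)),(c,(330,0)),(e,(330,400))):
    h=min(im.shape[0],600-y);o[y:y+h,x:x+im.shape[1]]=im[:h,:800-x]
cv2.imwrite("pics/z0.png",o)
E
```

```text
(no output)
```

View pics/z0.png

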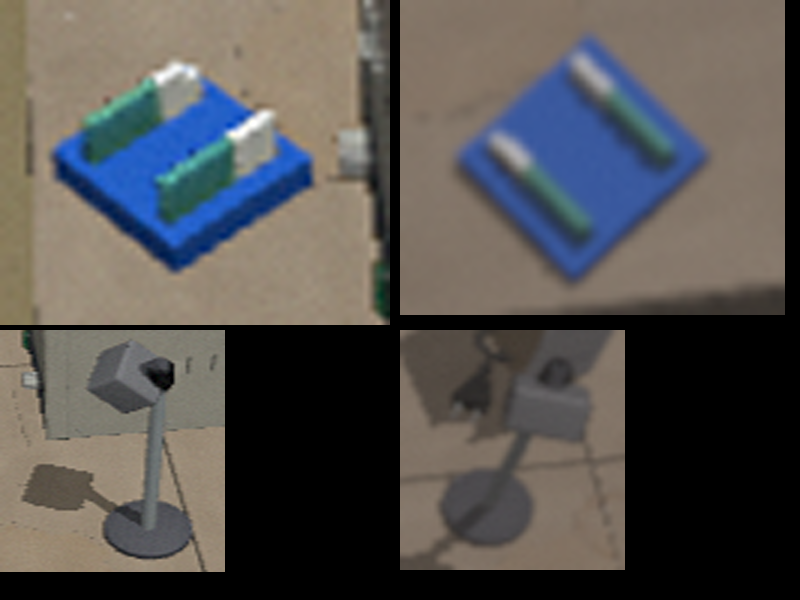

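```bash
cat > h.py <<'E'
import numpy as np,cv2
from bench import monitor,cams,r
from scipy.spatial.transform import Rotation as Ro
M={n:cams.camera_model(n) for n in("side","top")}
def ray(n,u,v):
    T=M[n]["camera_from_world"];R=T[:3,:3];C=-R.T@T[:3,3]
    d=R.T@np.linalg.inv(M[n]["K"])@[u,v,1];return C,d
def plane(n,u,v,z):
    C,d=ray(n,u,v);return C+d*(z-C[2])/d[2]
def tri(us,vs,ut,vt):
    C1,d1=ray("side",us,vs);C2,d2=ray("top",ut,vt)
    A=np.array([d1,-d2]).T;s=np.linalg.lstsq(A,C2-C1,rcond=None)[0]
    a,b=C1+s[0]*d1,C2+s[1]*d2;return (a+b)/2,np.linalg.norm(a-b)
def proj(n,p):
    T=M[n]["camera_from_world"];q=M[n]["K"]@(T[:3,:3]@p+T[:3,3]);return q[:2]/q[2]
def dep(n,d,u,v):
    C,dd=ray(n,u,v);return C+dd*d[int(round(v)),int(round(u))]
E
python3 - <<'E'
from h import *
s=np.load("pics/side0.npz");t=np.load("pics/top0.npz")
sp=s['p'];tp=t['p']
for n in M: print(n,ray(n,0,0)[0])
a=cv2.resize(sp[217:240,215:252,::-1],None,fx=20,fy=20,interpolation=cv2.INTER_NEAREST)
cv2.imwrite("pics/z1.png",a)
b=cv2.resize(tp[234:272,250:292,::-1],None,fx=15,fy=15,interpolation=cv2.INTER_NEAREST)
cv2.imwrite("pics/z2.png",b)
for n,im in(("side",sp),("top",tp)):
    hsv=cv2.cvtColor(im,cv2.COLOR_RGB2HSV)
    m=cv2.inRange(hsv,(105,140,60),(125,255,255))
    k,l,st,c=cv2.connectedComponentsWithStats(m)
    for i in range(1,k):
        if st[i,4]>30: print(n,"blue",st[i],c[i])
E
```

```text
side [  434.17937036 -1152.08789575  1167.66633273]
top [ -94.22538831   64.12713025 1796.19717481]
side blue [213 175  10  10  51] [216.84313725 180.45098039]
side blue [214 223  39  28 435] [232.54482759 237.31264368]
side blue [355 257   7  10  50] [358.18 261.96]
top blue [254 237  34  32 383] [271.21148825 252.83289817]
```

View pics/z1.png

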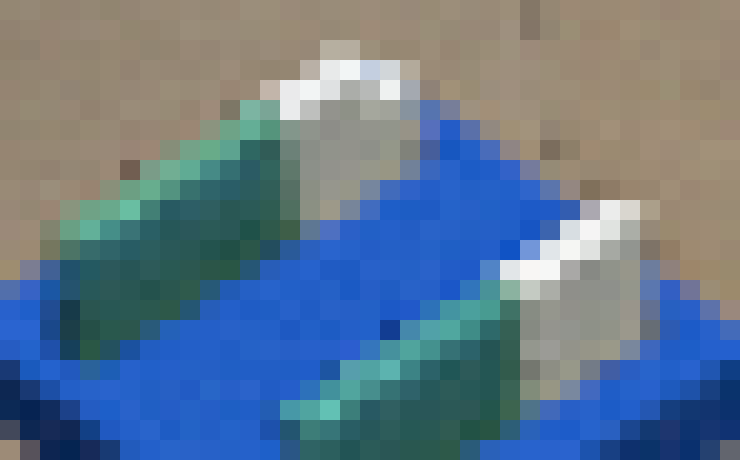

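View pics/z2.png

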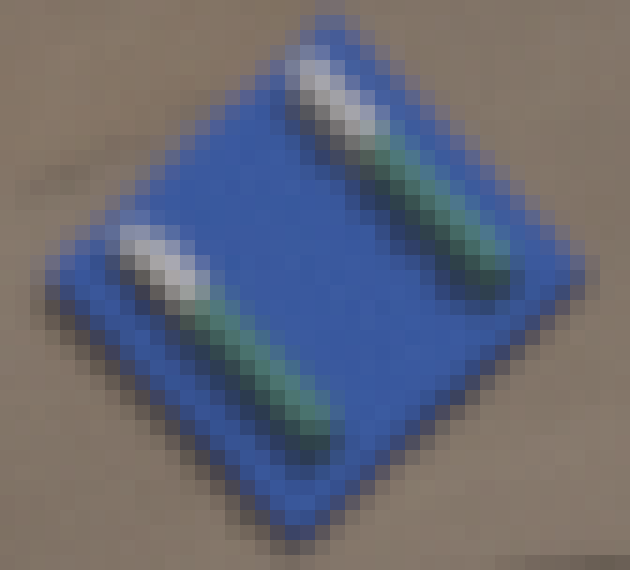

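The side view decides it. The far slide's frosted top steps down at its outer corner, around (235,220), while the near slide's corner is square, around (246,227). So the notched slide is the far one, lower-left in the top view. Next I'll measure it.

```bash
python3 - <<'E'
from h import *
s=np.load("pics/side0.npz");t=np.load("pics/top0.npz")
hs={"side":(s['p'],s['d']),"top":(t['p'],t['d'])}
for n,(im,d) in hs.items():
    x0,y0,x1,y1=(205,212,262,258) if n=="side" else (246,230,300,276)
    hsv=cv2.cvtColor(im,cv2.COLOR_RGB2HSV)
    roi=np.zeros(im.shape[:2],np.uint8);roi[y0:y1,x0:x1]=255
    # depth point clouds: height of pixels
    vv,uu=np.nonzero(roi); P=np.array([dep(n,d,u,v) for u,v in zip(uu,vv)])
    H,S,V=[hsv[vv,uu,i].astype(int) for i in range(3)]
    blue=(H>105)&(H<125)&(S>130)
    print(n,"table z",np.median(P[P[:,2]<12][:,2]) if (P[:,2]<12).any() else None,"blue z",np.percentile(P[blue][:,2],[10,50,90]),"max",np.percentile(P[:,2],[90,97,99,100]))
    top=blue&(abs(P[:,2]-np.median(P[blue][:,2]))<5)
    rec=cv2.minAreaRect(P[top][:,:2].astype(np.float32));print(" rack rect",rec)
    # slide points high
    hi=P[:,2]>34
    m=np.zeros(im.shape[:2],np.uint8);m[vv[hi],uu[hi]]=1
    k,l,st,c=cv2.connectedComponentsWithStats(m)
    for i in range(1,k):
        if st[i,4]<8: continue
        q=P[l[vv,uu]==i];lab=l[vv,uu]==i
        r=cv2.minAreaRect(q[:,:2].astype(np.float32));print(" slide",st[i],q.mean(0).round(1),"zmax",q[:,2].max(),r)
    # colour based top strip
    for nm,mm in(("green",(H>65)&(H<95)&(S>60)),("white",(S<40)&(V>(150 if n=="top" else 190)))):
        m[:]=0;m[vv[mm],uu[mm]]=1
        k,l,st,c=cv2.connectedComponentsWithStats(m)
        for i in range(1,k):
            if st[i,4]>5: print(" ",nm,st[i],c[i].round(1),"at46",plane(n,*c[i],46).round(1))
E
```

```text
side table z 0.5223707020959409 blue z [ 8.00537015 19.62372243 23.99673964] max [  33.42640396   77.63746761  135.73612716 1167.66633273]
 rack rect ((430.80548095703125, 48.242156982421875), (99.08656311035156, 104.97374725341797), 38.87781524658203)
 slide [256 212   6  28  79] [519.9 -43.3 124.6] zmax 1167.6663327250592 ((482.00726318359375, -563.9979858398438), (1179.9293212890625, 17.76801300048828), 86.2132339477539)
 slide [217 220  19  12  83] [410.6  72.8  42.7] zmax 54.44558632229791 ((412.65478515625, 74.33446502685547), (78.3590087890625, 17.240951538085938), 39.43040466308594)
 slide [229 227  19  14  87] [448.5  11.   56.3] zmax 1167.6663327250592 ((427.20526123046875, -548.1782836914062), (1206.418701171875, 59.79644012451172), 87.82408905029297)
  green [218 222  12  13  78] [223.4 228. ] at46 [402.3  55.6  46. ]
  green [230 231  11  13  81] [235.  237.1] at46 [439.    5.6  46. ]
  white [228 220   7   3  11] [231.  220.8] at46 [430.3  88.7  46. ]
  white [240 227   7   5  12] [243.  228.8] at46 [468.9  42.4  46. ]
top table z -0.19515298135183912 blue z [14.61746535 20.29218335 25.96510736] max [  23.93524908   42.71218965   51.44375506 1796.19717481]
 rack rect ((424.9212951660156, 52.678680419921875), (93.19110870361328, 98.76628112792969), 37.15095520019531)
 slide [269 237  15  16  54] [434.9  29.2  77.1] zmax 1796.1971748124201 ((190.83419799804688, 33.58808898925781), (49.340904235839844, 571.254638671875), 88.82164764404297)
 slide [258 248  14  16  47] [395.4  76.9  82.7] zmax 1796.1971748124201 ((174.85079956054688, 61.56251525878906), (536.6046752929688, 41.106712341308594), 3.834519863128662)
  green [275 243   8  10  24] [278.5 247.5] at46 [430.7  20.1  46. ]
  green [263 254   9   9  24] [266.8 258. ] at46 [394.6  69.3  46. ]
  white [270 238   5   5  10] [272.  240.1] at46 [463.3  41.5  46. ]
  white [259 250   4   4   7] [260.7 251.3] at46 [424.   89.5  46. ]
```

```bash
python3 - <<'E'
from h import *
s=np.load("pics/side0.npz");t=np.load("pics/top0.npz")
for n,f,(x0,y0,x1,y1) in(("side",s,(275,245,325,285)),("top",t,(375,155,405,190))):
    d=f['d'];im=f['p']
    vv,uu=np.mgrid[y0:y1,x0:x1];vv=vv.ravel();uu=uu.ravel()
    P=np.array([dep(n,d,u,v) for u,v in zip(uu,vv)])
    z=np.full((y1-y0,x1-x0),0.)
    z=P[:,2].reshape(z.shape);
    print(n);print("cols",list(range(x0,x1,2)))
    for i in range(0,z.shape[0],2): print(y0+i,' '.join('%4d'%a for a in z[i,::2]))
    a=cv2.resize(im[y0:y1,x0:x1,::-1],None,fx=12,fy=12,interpolation=cv2.INTER_NEAREST);cv2.imwrite(f"pics/rd_{n}.png",a)
# foot
for n,f,(x0,y0,x1,y1) in(("side",s,(285,325,325,358)),("top",t,(360,188,390,212))):
    im=f['p'][y0:y1,x0:x1];hsv=cv2.cvtColor(im,cv2.COLOR_RGB2HSV)
    m=cv2.inRange(hsv,(0,0,0),(180,255,110 if n=="side" else 85))
    k,l,st,c=cv2.connectedComponentsWithStats(m);i=1+np.argmax(st[1:,4]);cs,_=cv2.findContours((l==i).astype(np.uint8),0,2)
    cn=max(cs,key=len);e=cv2.fitEllipse(cv2.convexHull(cn));print(n,st[i],e,plane(n,e[0][0]+x0,e[0][1]+y0,5))
# centrifuge/incubator top footprint
d=t['d']
vv,uu=np.mgrid[80:270:2,50:360:2];P=np.array([dep("top",d,u,v) for u,v in zip(vv.ravel()*0+uu.ravel(),vv.ravel())])
q=P[(P[:,2]>120)&(P[:,2]<1000)&(P[:,1]<250)&(P[:,1]>-150)&(P[:,0]>300)]
print("tall x min",np.percentile(q[:,0],[0,1,5]),"y",q[:,1].min(),q[:,1].max(),"z",np.percentile(q[:,2],[5,50,95]))
q=P[(P[:,2]>120)&(P[:,1]>=250)&(P[:,0]>300)&(P[:,2]<1200)];print("incub",q.min(0),q.max(0))
E
```

```text
side
cols [275, 277, 279, 281, 283, 285, 287, 289, 291, 293, 295, 297, 299, 301, 303, 305, 307, 309, 311, 313, 315, 317, 319, 321, 323]
245  250  248  243  244  246  242  246  246  243  240  239  238  238  234  236  235  234  231  231  231  230  230  229  230  231
247  237  233  238  238  238  234  235  232  232  230  234  235  233  228  227  226  226  224  230  225  223  223  221  222  221
249  230  230  229  229  228  226  225  226  227  223  226  224  222  222  223  219  216  219  216  215  216  212  213  210  215
251  221  222  223  220  221  217  219  217  218  217  214  214  213  212  210  212  211  211  209  205  209  210  207  205  205
253  214  213  213  216  213  211  213  207  209  212  206  209  204  203  203  204  209  201  202  201  199  195  198  198  195
255  207  205  206  203  206  204  202  203  200  198  199  318  319  199  193  197  194  191  193  195  187  190  190  189  189
257  198  198  198  197  198  194  194  191  192  311  317  321  317  316  189  187  186  188  183  181  184  183  181  180  181
259  192  191  188  188  188  187  186  299  307  310  317  3
[... 2994 characters left out ...]
  -1    6   -9  -10   -1   -6  -11   -4    0    4
189   17  115  107  -11   -1    3   -5    1   -4    1    0   -2    2    0   -2
side [  0   0  38  33 695] ((18.755245208740234, 12.332464218139648), (30.601863861083984, 52.72157287597656), 147.0258026123047) [ 607.48017903 -384.4056183     5.        ]
top [  4   0  20  21 311] ((13.99775218963623, 10.381057739257812), (18.890323638916016, 22.728450775146484), 34.833457946777344) [ 603.14446054 -394.13030248    5.        ]
tall x min [512.36471753 522.39517129 525.40487656] y -149.89514405321702 249.76447983064295 z [146.60876826 253.9593239  459.70143727]
incub [300.30201305 250.39514482 120.14025834] [898.34562329 719.13980248 647.21143864]
```

View pics/rd_side.png

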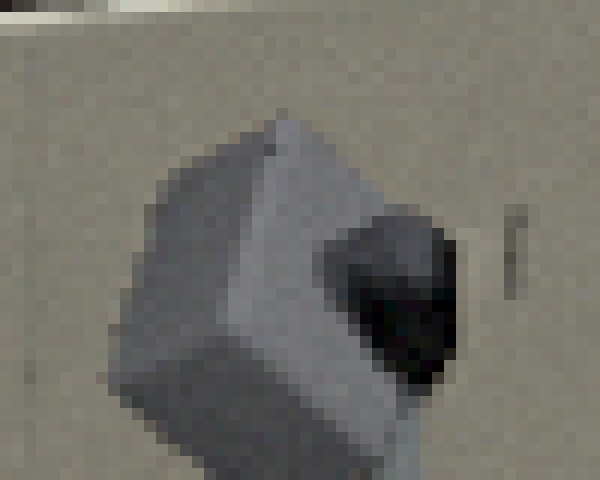

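View pics/rd_top.png

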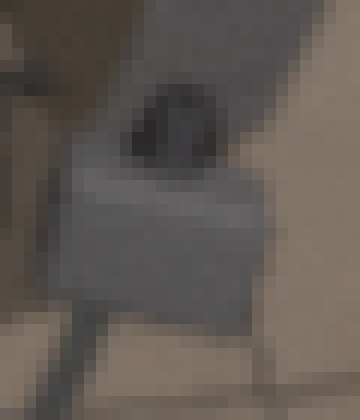

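```bash
python3 - <<'E'
from h import *
def seg(n,a,b,z):
    A,B=plane(n,*a,z),plane(n,*b,z);v=(B-A)[:2];print(n,z,A.round(1),B.round(1),"mid",((A+B)/2).round(1),"len",np.linalg.norm(v).round(1),"normal yaw",(np.degrees(np.arctan2(v[1],v[0]))+90).round(1)%180)
seg("top",(378.25,179.3),(394.3,182.2),293.7)
seg("side",(287.8,259.9),(284.1,275.75),293.7)
seg("side",(298.2,253.5),(292.8,271.2),322)
s=np.load("pics/side0.npz");t=np.load("pics/top0.npz")
# plane fit of top face from side depth, and from top depth
def pf(n,f,poly):
    m=np.zeros((420,560),np.uint8);cv2.fillPoly(m,[np.array(poly,np.int32)],1);m=cv2.erode(m,np.ones((3,3)))
    v,u=np.nonzero(m);P=np.array([dep(n,f['d'],a,b) for a,b in zip(u,v)])
    c=np.median(P,0);P=P[np.linalg.norm(P-c,axis=1)<50];c=P.mean(0)
    w=np.linalg.svd(P-c)[2][2];w*=np.sign(w[2]);print(n,len(P),c.round(1),w.round(3),"yaw",np.degrees(np.arctan2(w[1],w[0])))
pf("side",s,[(298,254),(288,260),(284,276),(293,271)])
pf("side",s,[(298,254),(308,264),(301,266),(305,281),(293,271)])
pf("top",t,[(380,171),(396,174),(395,182),(378,179)])
# foot: darker mask
for n,f,(x0,y0,x1,y1) in(("side",s,(285,325,325,358)),("top",t,(360,188,390,212))):
    vv,uu=np.mgrid[y0:y1,x0:x1]; 
    g=f['p'][y0:y1,x0:x1];print(n,g[:, :,0].min(),[list(map(int,r)) for r in g[(y1-y0)//2,::3]])
E
```

```text
top 293.7 [ 560.  -348.8  293.7] [ 542.3 -402.3  293.7] mid [ 551.1 -375.5  293.7] len 56.3 normal yaw 161.6
side 293.7 [ 563.5 -348.7  293.7] [ 547.1 -398.8  293.7] mid [ 555.3 -373.8  293.7] len 52.8 normal yaw 161.9
side 322 [ 587.6 -357.   322. ] [ 565.7 -412.   322. ] mid [ 576.7 -384.5  322. ] len 59.2 normal yaw 158.2
side 90 [ 565.5 -382.2  310.8] [-0.674  0.255  0.693] yaw 159.23776402512365
side 114 [ 584.9 -391.6  313.5] [ 0.629 -0.248  0.737] yaw -21.514129759106996
top 105 [ 561.2 -378.1  306.4] [-0.711  0.22   0.668] yaw 162.78057320741922
side 32 [[148, 134, 114], [152, 137, 116], [75, 79, 83], [83, 83, 89], [82, 85, 88], [85, 85, 91], [88, 87, 94], [88, 87, 94], [85, 89, 93], [90, 91, 97], [84, 85, 91], [90, 93, 99], [153, 139, 120], [149, 134, 116]]
top 55 [[134, 120, 107], [111, 100, 90], [75, 74, 76], [72, 70, 72], [57, 54, 55], [74, 72, 74], [79, 77, 80], [77, 75, 78], [101, 92, 87], [132, 119, 106]]
```

```bash
cat >> h.py <<'E'
def goto(p=None,R=None):
    s=monitor.sense();Rc=Ro.from_euler('xyz',s['tcp_rot'],degrees=True)
    print("t",round(s['time'],2),"tcp",s['tool_pos'].round(1),"rot",s['tcp_rot'].round(1),"q",s['joint_pos'].round(1),"F",s['ft_force'].round(1),"gap",round(s['finger_gap'],1))
    if p is not None: print(" tool offset",Rc.inv().apply(np.array(p)-s['tool_pos']).round(1))
    if R is not None: print(" rotvec",np.degrees((Rc.inv()*R).as_rotvec()).round(2))
    return s
def down(yaw): return Ro.from_euler('xyz',[180,0,yaw],degrees=True)
E
python3 - <<'E'
from h import *
t=np.load("pics/top0.npz");s=np.load("pics/side0.npz")
for n,f in(("top",t),("side",s)):
    vv,uu=np.mgrid[0:420:3,0:560:3];P=np.array([dep(n,f['d'],u,v) for u,v in zip(uu.ravel(),vv.ravel())]).reshape(-1,3)
    for ylo,yhi in((-200,0),(0,130),(130,250),(250,400),(400,600)):
        q=P[(P[:,2]>80)&(P[:,2]<700)&(P[:,1]>ylo)&(P[:,1]<yhi)&(P[:,0]>330)&(P[:,0]<800)]
        print(n,ylo,yhi,len(q),q[:,0].min() if len(q) else 0, np.percentile(q[:,0],[2,10]).round() if len(q) else 0)
goto([397,66,150],down(127.7))
E
```

```text
top -200 0 485 506.5522649538755 [521. 524.]
top 0 130 95 521.4622192464337 [522. 526.]
top 130 250 11 611.583595953786 [621. 660.]
top 250 400 937 488.72608913996436 [496. 499.]
top 400 600 1047 495.27311171106084 [498. 499.]
side -200 0 448 514.8868923737579 [524. 531.]
side 0 130 62 523.310293807482 [527. 551.]
side 130 250 134 505.4672373465049 [508. 525.]
side 250 400 1255 491.1943822352109 [502. 525.]
side 400 600 222 501.06745368048917 [502. 503.]
t 0.1 tcp [248.6 545.5 230.3] rot [-1.80e+02  1.00e-01  6.55e+01] q [60.6  7.5 85.3 -0.  87.3 -4.9] F [-0.1 -0.1  0.6] gap 85.9
 tool offset [-374.6  333.9   80.9]
 rotvec [-6.000e-02  9.000e-02 -6.221e+01]
```

>>> jog_arm(offset=[[0,0,0],[0,0,0],[0,0,0],[0,0,0],[0,0,0],[0,0,0],[0,0,0],[0,0,0]], delta_rot=[[0,0,-7.8],[0,0,-7.8],[0,0,-7.8],[0,0,-7.8],[0,0,-7.8],[0,0,-7.8],[0,0,-7.8],[0,0,-7.8]], jaw=[40,40,40,40,40,40,40,40], newtons=25)

```text
time: 0.9
tool_pos: [247.3, 543.0, 225.0]
tcp_rot: [-179.4, 0.2, 130.2]
ft_force: [-0.5, 0.6, -0.3]
finger_gap: 34.4
```

```bash
python3 -c "
from h import *
goto([397,66,150],down(127.7))"
```

```text
t 0.9 tcp [247.3 543.  225. ] rot [-179.4    0.2  130.2] q [ 60.6   7.7  85.6  -0.   87.3 -69.6] F [-0.5  0.6 -0.3] gap 34.4
 tool offset [-460.6 -192.9   78.8]
 rotvec [-0.59  0.23  2.52]
```

>>> jog_arm(offset=[[-38,-16,-2],[-38,-16,-2],[-38,-16,-2],[-38,-16,-2],[-38,-16,-2],[-38,-16,-2],[-38,-16,-2],[-38,-16,-2],[-38,-16,-2],[-38,-16,-2]], delta_rot=[[0,0,0],[0,0,0],[0,0,0],[0,0,0],[0,0,0],[0,0,0],[0,0,0],[0,0,0],[0,0,0],[0,0,0]], jaw=[40,40,40,40,40,40,40,40,40,40])

```text
time: 1.9
tool_pos: [372.3, 138.6, 242.7]
tcp_rot: [-178.9, 0.3, 131.1]
ft_force: [0.7, -0.8, 0.5]
finger_gap: 34.6
```

```bash
python3 -c "
from h import *
goto([397,66,150],down(127.7))"
```

```text
t 1.9 tcp [372.3 138.6 242.7] rot [-178.9    0.3  131.1] q [  13.7  -24.8  113.1   -0.8   92.5 -117.4] F [ 0.7 -0.8  0.5] gap 34.6
 tool offset [-70.5 -27.3  93.6]
 rotvec [-1.14  0.3   3.4 ]
```

>>> jog_arm(offset=[[-24,-9,20],[-24,-9,20],[-22,-9,24],[0,0,24],[0,0,0]], delta_rot=[[-0.4,0.1,1.2],[-0.4,0.1,1.2],[-0.3,0.1,1],[0,0,0],[0,0,0]], jaw=[40,40,40,40,40])

```text
time: 2.4
tool_pos: [397.7, 58.7, 153.2]
tcp_rot: [179.9, 0.1, 127.1]
ft_force: [-0.1, -0.3, -0.7]
finger_gap: 34.5
```

```bash
python3 - <<'E'
from h import *
goto([397,66,24],down(127.7))
o=[]
for n,(x0,y0,x1,y1) in(("side",(195,185,265,265)),("top",(230,215,310,285))):
    p,d=cams.snapshot(n);o.append(cv2.resize(p[y0:y1,x0:x1,::-1],(400,400),interpolation=cv2.INTER_CUBIC))
cv2.imwrite("pics/a1.png",np.hstack(o))
E
```

```text
t 2.4 tcp [397.7  58.7 153.2] rot [1.799e+02 1.000e-01 1.271e+02] q [   1.1  -22.4  120.8   -0.    81.5 -126. ] F [-0.1 -0.3 -0.7] gap 34.5
 tool offset [  6.5   3.6 129.2]
 rotvec [ 0.11  0.12 -0.59]
```

View pics/a1.png

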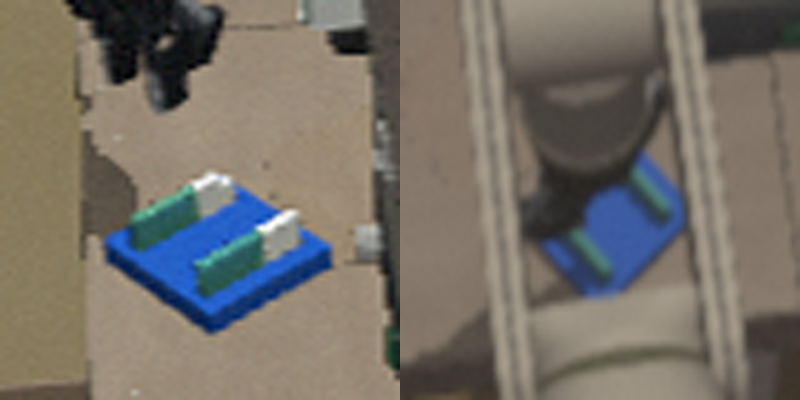

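>>> jog_arm(offset=[[3,2,22],[3,2,22],[0,0,22],[0,0,20],[0,0,0]], delta_rot=[[0,0,-0.6],[0,0,0],[0,0,0],[0,0,0],[0,0,0]], jaw=[40,40,40,40,40])

```text
time: 3.0
tool_pos: [406.7, 70.2, 78.2]
tcp_rot: [179.0, 0.8, 128.2]
ft_force: [-0.4, -0.1, 0.3]
finger_gap: 34.0
```

```bash
python3 - <<'E'
from h import *
goto([397,66,24],down(127.7))
p,d=cams.snapshot("side");x0,y0,x1,y1=205,195,265,255
cv2.imwrite("pics/a2.png",cv2.resize(p[y0:y1,x0:x1,::-1],(600,600),interpolation=cv2.INTER_CUBIC))
E
```

```text
t 3.0 tcp [406.7  70.2  78.2] rot [179.    0.8 128.2] q [   2.7  -16.7  124.6   -0.    70.8 -125.5] F [-0.4 -0.1  0.3] gap 34.0
 tool offset [  3.4 -11.2  54. ]
 rotvec [1.03 0.76 0.47]
```

View pics/a2.png

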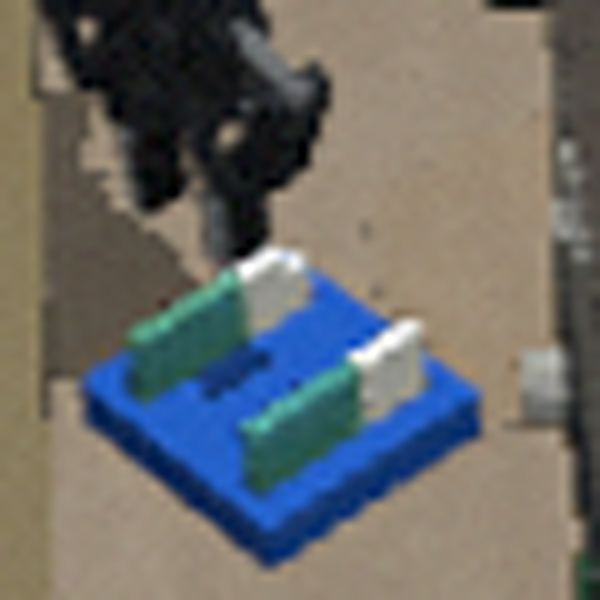

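The picture shows the notch clearly, at the outer corner around (235,221). The fingertips are at roughly (220,214) and (229,219). I'll check the calibration of the tips against the slide.

```bash
python3 - <<'E'
from h import *
s=monitor.sense();R=Ro.from_euler('xyz',s['tcp_rot'],degrees=True);p=s['tool_pos']
f=lambda q:((proj("side",np.array(q))-[205,195]+.5)*10).round()
print("tcp",f(p),"tips(8mm back)",f(p+R.apply([19,0,-8])),f(p+R.apply([-19,0,-8])))
c=np.array([410.5,76.3,0]);x=np.array([.791,.612,0]);y=np.array([-.612,.791,0])
for nm,a,z in(("green end top",-38,46),("boundary top",10,46),("notch start top",29,46),("grip top",-17,46)):
    print(nm,f(c+a*x-4*y+[0,0,z]),f(c+a*x+4*y+[0,0,z]))
E
```

```text
tcp [196. 232.] tips(8mm back) [157. 189.] [230. 240.]
green end top [133. 351.] [118. 340.]
boundary top [239. 284.] [224. 273.]
notch start top [281. 258.] [266. 247.]
grip top [180. 321.] [165. 310.]
```

>>> jog_arm(offset=[[3,-8,0],[0,0,0]], delta_rot=[[1,0.8,0.5],[0,0,0]], jaw=[40,40])

```text
time: 3.25
tool_pos: [401.1, 68.2, 83.3]
tcp_rot: [179.7, 0.1, 127.7]
ft_force: [0.3, 0.0, -0.1]
finger_gap: 34.1
```

```bash
python3 -c "
from h import *
goto([399,67,24],down(127.7))"
```

```text
t 3.25 tcp [401.1  68.2  83.3] rot [1.797e+02 1.000e-01 1.277e+02] q [ 2.400e+00 -1.710e+01  1.243e+02  1.000e-01  7.250e+01 -1.254e+02] F [ 0.3  0.  -0.1] gap 34.1
 tool offset [ 0.4 -2.7 59.3]
 rotvec [0.25 0.11 0.02]
```

>>> jog_arm(offset=[[0,-3,12],[0,0,12],[0,0,12],[0,0,0]], delta_rot=[[0,0,0],[0,0,0],[0,0,0],[0,0,0]], jaw=[40,40,40,40])

```text
time: 3.65
tool_pos: [400.7, 66.2, 46.8]
tcp_rot: [179.5, 0.3, 127.7]
ft_force: [-0.2, -0.3, -0.3]
finger_gap: 34.1
```

```bash
python3 - <<'E'
from h import *
goto([399,67,24],down(127.7))
p,d=cams.snapshot("side");x0,y0,x1,y1=205,195,265,255
cv2.imwrite("pics/a3.png",cv2.resize(p[y0:y1,x0:x1,::-1],(600,600),interpolation=cv2.INTER_CUBIC))
E
```

```text
t 3.65 tcp [400.7  66.2  46.8] rot [179.5   0.3 127.7] q [ 2.100e+00 -1.420e+01  1.262e+02  1.000e-01  6.750e+01 -1.256e+02] F [-0.2 -0.3 -0.3] gap 34.1
 tool offset [ 1.7 -1.1 22.8]
 rotvec [ 0.48  0.27 -0.01]
```

View pics/a3.png

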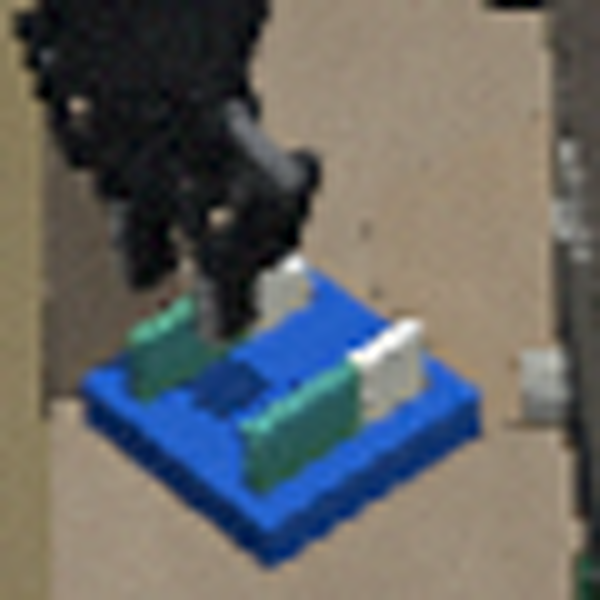

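The near fingertip's right edge at (230,228) sits closer to the frosted boundary than I want. I'll shift 6 mm toward the clear end while lowering.

>>> jog_arm(offset=[[1,-6,6],[0,0,8],[0,0,7],[0,0,0]], delta_rot=[[0.5,0.3,0],[0,0,0],[0,0,0],[0,0,0]], jaw=[40,40,40,40])

```text
time: 4.1
tool_pos: [395.3, 63.1, 24.7]
tcp_rot: [-180.0, -0.0, 127.7]
ft_force: [-0.5, 0.1, -0.4]
finger_gap: 34.2
```

```bash
python3 - <<'E'
from h import *
goto([396,65,24],down(127.7))
p,d=cams.snapshot("side");x0,y0,x1,y1=205,195,265,255
cv2.imwrite("pics/a4.png",cv2.resize(p[y0:y1,x0:x1,::-1],(600,600),interpolation=cv2.INTER_CUBIC))
E
```

```text
t 4.1 tcp [395.3  63.1  24.7] rot [-180.    -0.   127.7] q [   1.7  -12.3  127.2    0.    65.1 -126. ] F [-0.5  0.1 -0.4] gap 34.2
 tool offset [1.1 1.7 0.7]
 rotvec [-0.04 -0.05 -0.01]
```

View pics/a4.png

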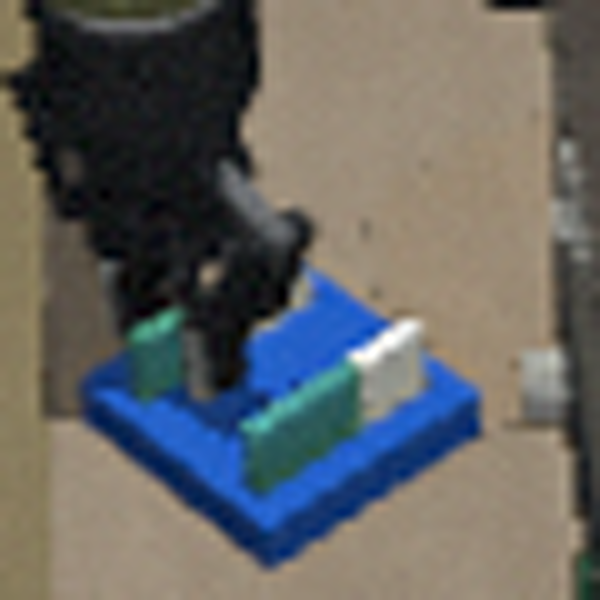

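>>> jog_arm(offset=[[0,0,0],[0,0,0],[0,0,0]], delta_rot=[[0,0,0],[0,0,0],[0,0,0]], jaw=[15,15,15], newtons=20)

```text
time: 4.45
tool_pos: [396.2, 63.2, 25.7]
tcp_rot: [180.0, 0.0, 127.7]
ft_force: [0.1, 0.5, -0.2]
finger_gap: 12.7
```

>>> jog_arm(offset=[[0,0,0],[0,0,0],[0,0,0]], delta_rot=[[0,0,0],[0,0,0],[0,0,0]], jaw=[11,11,11])

```text
time: 4.75
tool_pos: [396.6, 63.3, 26.2]
tcp_rot: [179.9, 0.0, 127.7]
ft_force: [-0.1, -0.1, -0.5]
finger_gap: 9.5
```

>>> jog_arm(offset=[[0,0,2],[0,0,0],[0,0,0],[0,0,0],[0,0,0]], delta_rot=[[0,0,0],[0,0,0],[0,0,0],[0,0,0],[0,0,0]], jaw=[11,0,0,0,0], newtons=30)

```text
time: 5.25
tool_pos: [396.2, 64.2, 24.3]
tcp_rot: [179.9, -0.1, 127.7]
ft_force: [-2.1, 0.6, 1.4]
finger_gap: 7.3
```

```bash
python3 - <<'E'
from h import *
goto()
p,d=cams.snapshot("side");x0,y0,x1,y1=205,195,265,255
cv2.imwrite("pics/a5.png",cv2.resize(p[y0:y1,x0:x1,::-1],(600,600),interpolation=cv2.INTER_CUBIC))
E
```

```text
t 5.25 tcp [396.2  64.2  24.3] rot [ 1.799e+02 -1.000e-01  1.277e+02] q [ 1.800e+00 -1.210e+01  1.271e+02  1.000e-01  6.500e+01 -1.260e+02] F [-2.1  0.6  1.4] gap 7.3
```

View pics/a5.png

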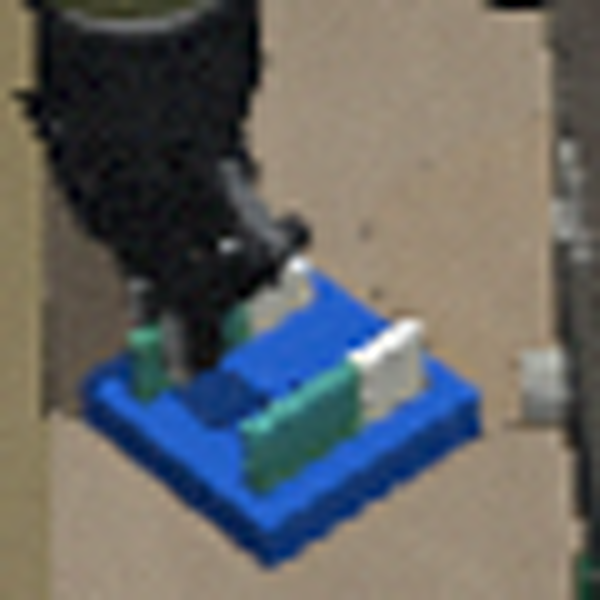

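The fingers hold the slide at a gap of about 8 mm. Clear green shows on both sides of the finger, at (219,231) and (228,227). Lifting now.

>>> jog_arm(offset=[[0,0,0],[0,0,-8],[0,0,-10],[0,0,-15],[0,0,-20],[0,0,-20],[0,0,-20],[0,0,-10],[0,0,0],[0,0,0]], delta_rot=[[0,0,0],[0,0,0],[0,0,0],[0,0,0],[0,0,0],[0,0,0],[0,0,0],[0,0,0],[0,0,0],[0,0,0]], jaw=[0,0,0,0,0,0,0,0,0,0], newtons=45)

```text
time: 6.3
tool_pos: [396.5, 63.0, 135.2]
tcp_rot: [179.8, 0.1, 127.7]
ft_force: [-0.8, -0.1, -1.9]
finger_gap: 7.0
```

```bash
python3 - <<'E'
from h import *
h=np.array([-.943,.334,0]);n=np.array([.667,-.236,.707]);tz=np.array([.667,-.236,-.707])
R=Ro.from_matrix(np.array([n,np.cross(tz,n),tz]).T)
goto([470,-310,240],R)
p,d=cams.snapshot("side");x0,y0,x1,y1=195,175,265,245
cv2.imwrite("pics/a6.png",cv2.resize(p[y0:y1,x0:x1,::-1],(600,600),interpolation=cv2.INTER_CUBIC))
E
```

```text
t 6.3 tcp [396.5  63.  135.2] rot [1.798e+02 1.000e-01 1.277e+02] q [   1.7  -21.6  122.1    0.    79.3 -126. ] F [-0.8 -0.1 -1.9] gap 7.0
 tool offset [-340.4 -169.5 -104.7]
 rotvec [-56.73  16.6  137.5 ]
```

View pics/a6.png

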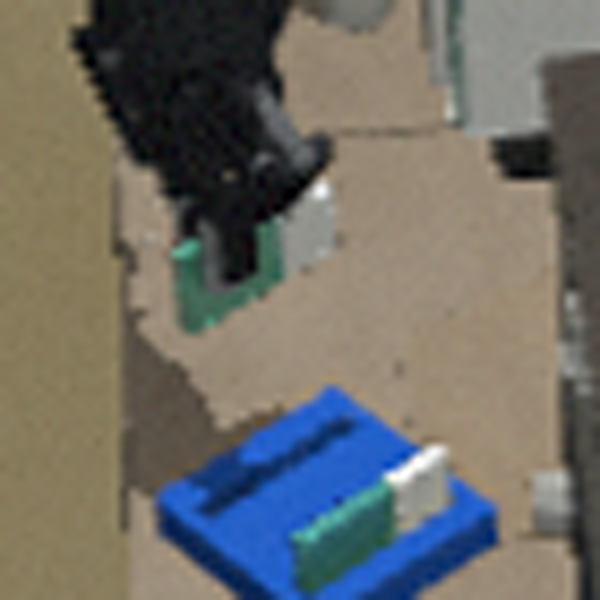

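The slide is clear of the rack, level and held by the clear glass, and the blank stands undisturbed at about (239,237). Now I'll yaw to line up with the reader while rising.

>>> jog_arm(offset=[[0,0,-6],[0,0,-6],[0,0,-6],[0,0,-6],[0,0,-6],[0,0,-6],[0,0,-6],[0,0,-6],[0,0,-6],[0,0,-6],[0,0,-6],[0,0,-3],[0,0,0],[0,0,0],[0,0,0],[0,0,0],[0,0,0]], delta_rot=[[0,0,8],[0,0,8],[0,0,8],[0,0,8],[0,0,8],[0,0,8],[0,0,8],[0,0,8],[0,0,8],[0,0,8],[0,0,8],[0,0,8],[0,0,8],[0,0,8],[0,0,8],[0,0,8],[0,0,8]], jaw=[0,0,0,0,0,0,0,0,0,0,0,0,0,0,0,0,0])

```text
time: 8.05
tool_pos: [384.3, 62.4, 183.0]
tcp_rot: [179.4, 2.0, -13.8]
ft_force: [-0.6, -0.8, -0.8]
finger_gap: 6.7
```

```bash
python3 -c "
from h import *
goto([450,-290,200],down(-19.5))"
```

```text
t 8.05 tcp [384.3  62.4 183. ] rot [179.4   2.  -13.8] q [  1.7 -23.4 118.4  -0.   87.1  15.5] F [-0.6 -0.8 -0.8] gap 6.7
 tool offset [147.4 326.7 -19. ]
 rotvec [0.66 1.98 5.68]
```

>>> jog_arm(offset=[[12,28,-3],[12,28,-3],[12,28,-3],[12,28,-3],[12,28,-3],[12,28,-3],[12,28,-3],[12,28,-3],[12,28,-3],[6,14,0],[0,0,0],[0,0,0]], delta_rot=[[0,0,1],[0,0,1],[0,0,1],[0,0,1],[0,0,1],[0,0,1],[0,0,0],[0,0,0],[0,0,0],[0,0,0],[0,0,0],[0,0,0]], jaw=[0,0,0,0,0,0,0,0,0,0,0,0])

```text
time: 9.25
tool_pos: [404.6, -233.0, 192.2]
tcp_rot: [179.3, 3.4, -20.4]
ft_force: [0.3, 0.5, -1.2]
finger_gap: 7.0
```

```bash
python3 -c "
from h import *
goto([450,-290,200],down(-19.5))"
```

```text
t 9.25 tcp [ 404.6 -233.   192.2] rot [179.3   3.4 -20.4] q [-35.   -8.9 105.7  -1.5  86.4 -14.6] F [ 0.3  0.5 -1.2] gap 7.0
 tool offset [ 61.8  37.7 -11.1]
 rotvec [ 0.64  3.44 -0.86]
```

```bash
cat >> h.py <<'E'
n_=np.array([.667,-.236,.707]);n_/=np.linalg.norm(n_);tz_=np.array([.667,-.236,-.707]);tz_/=np.linalg.norm(tz_)
RF=Ro.from_matrix(np.array([n_,np.cross(tz_,n_),tz_]).T)
E
python3 -c "
from h import *
print(np.dot(n_,tz_));goto([480,-307,200],RF)"
```

```text
0.0007356807145699575
t 9.25 tcp [ 404.6 -233.   192.2] rot [179.3   3.4 -20.4] q [-35.   -8.9 105.7  -1.5  86.4 -14.6] F [ 0.3  0.5 -1.2] gap 7.0
 tool offset [ 95.8  43.2 -13. ]
 rotvec [ 0.95 48.44 -0.58]
```

Tilting now, with no translation.

>>> jog_arm(offset=[[0,5,-1],[0,5,-1],[0,5,-1],[0,5,-1],[0,5,-1],[0,5,-1],[0,5,0],[0,0,0],[0,0,0]], delta_rot=[[0,6.5,0],[0,6.5,0],[0,6.5,0],[0,6.5,0],[0,6.5,0],[0,6.5,0],[0,6.5,0],[0,2,0],[0,0,0]], jaw=[0,0,0,0,0,0,0,0,0])

```text
time: 10.15
tool_pos: [416.8, -278.7, 203.7]
tcp_rot: [-179.3, -43.3, -19.4]
ft_force: [-1.1, 0.4, -0.9]
finger_gap: 6.9
```

```bash
python3 - <<'E'
from h import *
goto([480,-307,167],RF)
o=[]
for n,(x0,y0,x1,y1) in(("side",(205,210,325,350)),("top",(310,150,420,290))):
    p,d=cams.snapshot(n);o.append(cv2.resize(p[y0:y1,x0:x1,::-1],(400,466),interpolation=cv2.INTER_CUBIC))
cv2.imwrite("pics/a7.png",np.hstack(o))
E
```

```text
t 10.15 tcp [ 416.8 -278.7  203.7] rot [-179.3  -43.3  -19.4] q [-59.  -51.2 143.1  32.1  56.9 -50.1] F [-1.1  0.4 -0.9] gap 6.9
 tool offset [25.1  6.5 73.9]
 rotvec [-0.7   1.72  0.03]
```

View pics/a7.png

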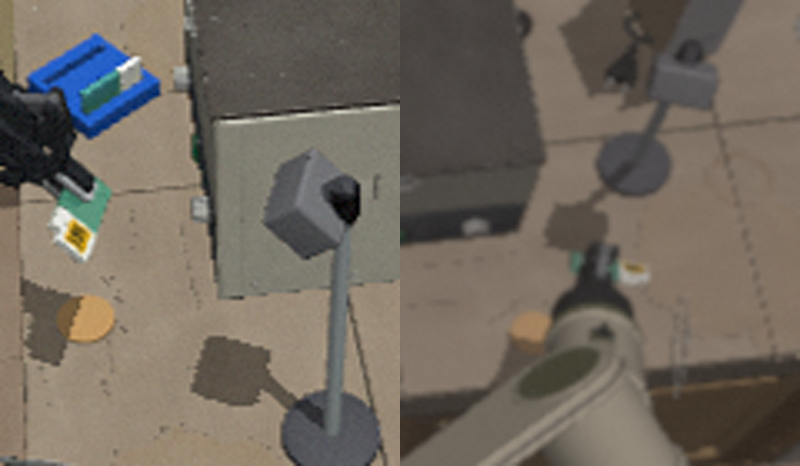

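The yellow label shows at side (228,281), facing up. J2 and J3 are at their range ends because the arm is folded. Moving outward along tool z towards the read point unfolds it.

>>> jog_arm(offset=[[4,1,12],[4,1,12],[4,1,12]], delta_rot=[[0,0,0],[0,0,0],[0,0,0]], jaw=[0,0,0])

```text
time: 10.55
tool_pos: [448.5, -288.7, 183.9]
tcp_rot: [-179.4, -43.1, -19.1]
ft_force: [-0.2, 0.9, -0.1]
finger_gap: 6.6
```

```bash
python3 -c "
from h import *
goto([480,-307,167],RF)"
```

```text
t 10.55 tcp [ 448.5 -288.7  183.9] rot [-179.4  -43.1  -19.1] q [-54.7 -41.2 140.   32.5  49.1 -50.3] F [-0.2  0.9 -0.1] gap 6.6
 tool offset [14.6  7.3 36.7]
 rotvec [-0.84  1.93  0.28]
```

>>> jog_arm(offset=[[4,2,10],[4,2,10],[3,1,8],[0,0,0],[0,0,0]], delta_rot=[[0,0.6,0],[0,0.6,0],[0,0.6,0],[0,0,0],[0,0,0]], jaw=[0,0,0,0,0])

```text
time: 11.05
tool_pos: [475.2, -293.8, 165.3]
tcp_rot: [-179.1, -44.4, -18.7]
ft_force: [-0.2, 0.4, -0.5]
finger_gap: 6.9
```

```bash
python3 - <<'E'
from h import *
goto([480,-307,167],RF)
for n,(x0,y0,x1,y1) in(("side",(205,240,305,315)),("top",(330,160,410,220))):
    p,d=cams.snapshot(n);np.savez(f"pics/f_{n}.npz",p=p,d=d)
    cv2.imwrite(f"pics/a8_{n}.png",cv2.resize(p[y0:y1,x0:x1,::-1],(600,450),interpolation=cv2.INTER_CUBIC))
E
```

```text
t 11.05 tcp [ 475.2 -293.8  165.3] rot [-179.1  -44.4  -18.7] q [-52.5 -34.1 138.5  36.2  42.9 -54. ] F [-0.2  0.4 -0.5] gap 6.9
 tool offset [ 7.4 11.   4.7]
 rotvec [-1.49  0.64  0.58]
```

View pics/a8_side.png

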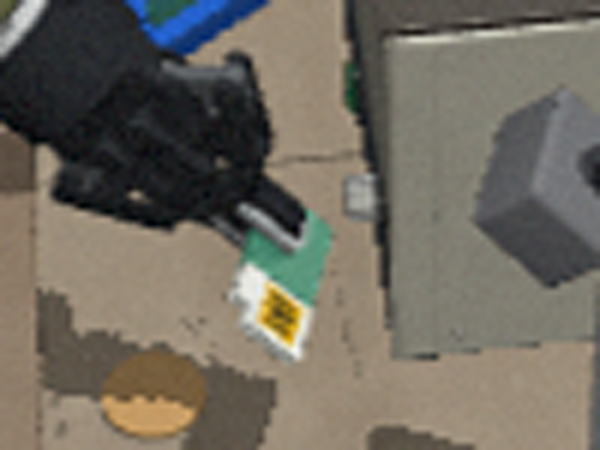

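View pics/a8_top.png

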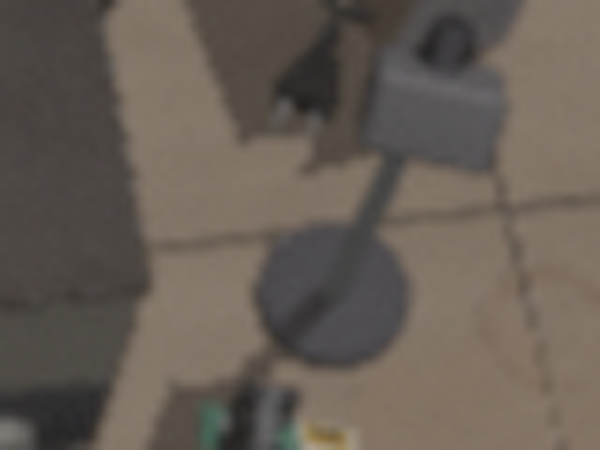

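```bash
cat > lab.py <<'E'
from h import *
def label(S,T):
    c={}
    for n,f,(x0,y0,x1,y1) in(("side",S,(235,270,275,305)),("top",T,(350,205,400,240))):
        hsv=cv2.cvtColor(f[0],cv2.COLOR_RGB2HSV);m=cv2.inRange(hsv,(18,110,60),(32,255,255));z=m*0;z[y0:y1,x0:x1]=m[y0:y1,x0:x1]
        k,l,st,_=cv2.connectedComponentsWithStats(z);i=1+np.argmax(st[1:,4])
        cs,_=cv2.findContours((l==i).astype(np.uint8),0,2);rc=cv2.minAreaRect(np.vstack(cs));c[n]=rc[0];print(n,st[i],rc)
    P,e=tri(*c["side"],*c["top"]);print("label",P.round(1),"gap",e.round(1))
    W=np.array([570.2,-381,276]);h=np.array([-.943,.334,0]);X=np.array([-.667,.236,-.707]);Y=np.cross([0,0,1],h);Z=np.cross(X,Y)
    d=P-W;print("in window frame",(d@X).round(1),(d@Y).round(1),(d@Z).round(1))
    f=S;m=np.zeros((420,560),np.uint8)
    return P
E
python3 - <<'E'
from lab import *
S=np.load("pics/f_side.npz");T=np.load("pics/f_top.npz")
P=label((S['p'],S['d']),(T['p'],T['d']))
s=goto();R=Ro.from_euler('xyz',s['tcp_rot'],degrees=True);print("label in tool",R.inv().apply(P-s['tool_pos']).round(1),"n err deg",np.degrees(np.arccos(R.as_matrix()[:,0]@n_)))
# slide normal from depth
u,v=np.meshgrid(range(243,262),range(276,302));d=S['d']
Q=np.array([dep("side",d,a,b) for a,b in zip(u.ravel(),v.ravel())])
Q=Q[np.linalg.norm(Q-P,axis=1)<35];
for _ in range(3):
    c=Q.mean(0);w=np.linalg.svd(Q-c)[2][2];w*=np.sign(w[2]);Q=Q[abs((Q-c)@w)<6]
print("depth normal",w.round(3),len(Q),c.round(1),"deg off",np.degrees(np.arccos(w@n_)))
E
```

```text
side [248 288   7   9  42] ((251.25, 292.25), (7.77817440032959, 5.656853675842285), 45.0)
top [372 218   4   1   4] ((373.5, 218.0), (3.0, 0.0), 180.0)
label [ 466.3 -335.8  166.1] gap 4.7
in window frame 157.7 -8.0 2.2
t 11.15 tcp [ 475.1 -294.3  165.8] rot [-179.1  -44.4  -18.7] q [-52.5 -34.1 138.5  36.2  42.9 -54. ] F [ 0.6 -0.2 -1.8] gap 6.9
label in tool [ 3.7 42.1  2.6] n err deg 0.8070570086231904
depth normal [ 0.625 -0.257  0.737] 197 [ 466.5 -326.8  169.8] deg off 3.212588294274053
```

>>> jog_arm(offset=[[4,4,1],[4,4,1],[0,0,0],[0,0,0],[0,0,0],[0,0,0]], delta_rot=[[0,0,0],[0,0,0],[0,0,0],[0,0,0],[0,0,0],[0,0,0]], jaw=[0,0,0,0,0,0])

```text
time: 11.75
tool_pos: [479.7, -305.9, 172.3]
tcp_rot: [-179.3, -44.5, -18.6]
ft_force: [0.3, 0.0, -0.6]
finger_gap: 6.9
```

```bash
python3 - <<'E'
from lab import *
S=cams.snapshot("side");T=cams.snapshot("top")
P=label(S,T);s=goto([480,-307,167],RF);print(s['qd'].round(2))
cv2.imwrite("pics/a9.png",cv2.resize(S[0][190:340,190:330,::-1],(560,600)))
E
```

```text
side [250 289   7  10  45] ((253.2307586669922, 293.6538391113281), (7.765803337097168, 6.379053115844727), 33.690067291259766)
top [375 215   4   2   4] ((376.3999938964844, 215.8000030517578), (3.1622774600982666, 0.6324555277824402), 18.434947967529297)
label [ 471.  -346.4  172.6] gap 4.3
in window frame 147.4 0.5 1.1
t 11.85 tcp [ 479.7 -305.8  172.3] rot [-179.3  -44.5  -18.6] q [-53.1 -32.  136.6  36.7  42.9 -54.8] F [ 1.6  0.7 -0.8] gap 6.8
 tool offset [-3.3  1.1  4.2]
 rotvec [-1.33  0.47  0.63]
[ 0.07 -0.17  0.05  0.06 -0.06 -0.02]
```

View pics/a9.png

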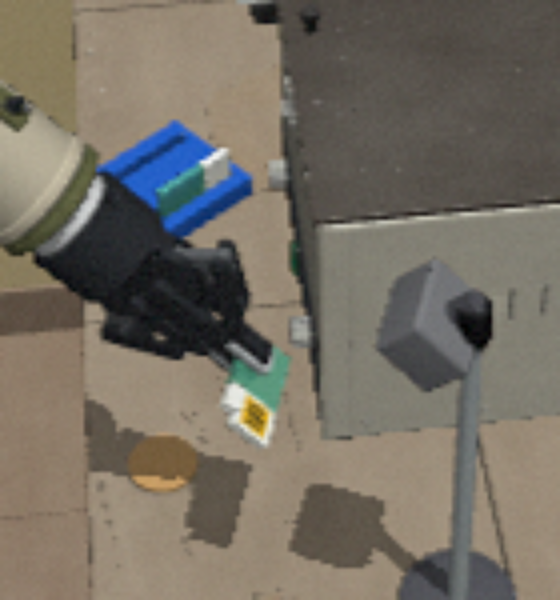

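The label is at (253,294) in the side view, facing up at the reader. It measures 147 mm from the window and within about 1 mm of the line of sight. The arm is at rest, so I'm handing in.

```bash
python3 -c "
from h import *
print(r.hand_in());goto()"
```

```text
the job is handed in; nothing more can be done
None
the job is handed in; nothing more can be done
```

I took the notched slide, which was the one in the far slot in the side view, and gripped it only by its clear glass. I lifted it clear, carried it over, tilted it, and handed in at about 11.9 s while still holding it in front of the reader. The hand-in reported no verdict.

**Last checks, from two-view triangulation:**
- **Position:** the label was about 147 mm from the window and about 1 mm off its line of sight each way. The two rays missed each other by 4.3 mm, so allow a few millimetres on these figures. In the top view only 4 yellow pixels were usable.
- **Facing:** by the tool pose, the label was about 1° off square. A plane fit to the depth image, taken just before the last small shift, gave about 3°.
- **Grip and rest:** joint speeds were near zero. The finger gap was steady at about 6.9 mm, which is under the slide's nominal 8 mm; I put that down to the pads yielding under the 45 N grip.
- **Surroundings:** the blank was still in its slot and the dish looked untouched. I did not check the tin, pot, beaker or tube again, but the arm passed well above them.

**Other points:**
- **Camera disagreement:** the two cameras' positions differed by about 5 mm, so I averaged them.
- **Joint range ends:** J2 and J3 read -51.2° and 143.1° during the tilt, right at the ends of their ranges. They came well clear as the arm moved outward to the read point.

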